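Sweep the loose screw caps into the catch tray

TASK

Clear the bench: with the fingers, sweep the three loose blue screw caps along the bench top through the open side of the white three-sided tray, until every cap lies wholly inside it. Slide the caps on the bench, never pick one up or lift it over a wall, and leave the amber jar, the small vial and the white crucible standing where they are.

Things in the scene. Friction and masses are not known exactly. Their poses are not given: they have to be found in the camera images.
- tray: white three-sided tray, yellow floor, fixed to the bench at the robot's left, open side roughly to world -y. Inside 120 mm deep (its x), 170 mm wide (its y); walls 6 mm thick, 25 mm high at the back (+x) and sides (+y, -y); its -x side is fully open, level with the bench, no lip. Origin: centre of the inner floor, at bench height; +x points to the back wall, z up
- tray_mouth (a point): middle of the tray's open side, at bench height (60 mm from the tray's origin along the tray's -x). Axes as the tray's: +x leads into the tray, y runs along the opening, which reaches 85 mm either way
- cap_a: loose blue plastic screw cap lying flat: a ribbed disc 35 mm across, 16 mm high, about 20 g; origin at the centre of its underside, z up
- cap_b: a second cap, the same as cap_a
- cap_c: a third cap, the same as cap_a
- amber_jar: bystander: amber glass jar with white lid, 44 mm across, 65 mm high, about 120 g, standing loose on the bench; origin at the centre of its underside, z up
- sample_vial: bystander: white plastic vial with red lid, 34 mm across, 55 mm high, about 70 g, standing loose on the bench; origin at the centre of its underside, z up
- crucible: bystander: empty open white ceramic crucible, 48 mm across the rim, 45 mm high, about 100 g, standing loose on the bench; origin at the centre of its underside, z up

How it is judged:
By the outcome, as a careful person would: the job done as asked, in the order asked, and still so for the second after the job is handed in, with the robot touching nothing.
It also fails if it takes over 72 s, if anything falls off the work surface, if the arm or the gripper's body presses on something with over 40 N, if the wrist force passes 120 N, or if a joint passes its speed limit or range.

ROBOT

A 6-joint arm with a two-finger parallel gripper is mounted at the origin on the work surface. World frame = base frame: x ahead of the robot, y to its left, z up, the work surface at z = 0. Lengths are in m, angles in rad, forces in N, time in s.
With the tool pointing down it reaches from about 0.35 to 0.775 m from the base axis. Payload 5.5 kg.
Tool frame: the origin (TCP) lies between the finger pads; the fingertips stand 17 mm ahead of it and the grasp point (between the pads) lies 2 mm behind it (env.finger_overhang is the distance from the TCP to the fingertips, in m); z points along the fingers, y is the line along which they close (so a half turn about z gives the same grasp; the last joint's range is limited). The gripper opens to 85 mm and grips with 20 to 120 N. Pads are 22 mm wide; open, the fingers measure 114 mm over their backs; the gripper's body (76 mm by 85 mm) begins 54 mm behind the grasp point. The pads swing forward as they close: fully open they stand 13 mm farther back than shut.
Start: joints at [-1.482, 0.313, 0.046, 1.304, 0, 1.431], TCP at [0.13, -0.56, 0.248] pointing down, gripper open.
Joint ranges: [-2.76, 2.76], [-0.86, 1.69], [-1.03, 1.26], [-2.2, 2.34], [-1.47, 1.5], [-3.14, 3.14]. Speed limits (rad/s): [2.57, 2.57, 3.14, 3.14, 3.14, 3.14].

INTERFACE

Orientations are given as a unit quaternion [w, x, y, z].
In Python, from workcell import env gives the robot as it stands. The module is installed in compiled form; this text tells all that it offers.
- The arm moves only by the shell command python3 -m pendant 'ROWS' [FORCE]. ROWS is JSON, a list of rows, each a list of 5 numbers: the gripper's target within -1 to 1 (fully open at 1, half-way at 0, shut at -1), then the shift along the tool's x, y, z in m, then the turn about the tool's z in rad. A call has 1 to 8 rows; each row shifts and turns the commanded pose from where the row before left it, along the tool's axes as they then stand; what a row does not reach is not made up. A row lasts 1/8 s, in which the tool goes at most 62.5 mm and 10.7 degrees, less where a joint would pass 70% of its speed; a pose out of reach is approached as far as the arm can. A call with a gripper value outside its range is refused whole. The fingers move at their own pace and stop on an object; FORCE is the grip in N (left out, the last holds). Time passes only in rows, so rows that do not move let the fingers close. It gives the time, the measured TCP pose, the force, the opening and the grip force at its end, in the units of the state.
- env.get_state(): the state, without advancing time (a new reading comes with each control period).
- env.read_camera(name): name is "side" or "top" or "wrist"; returns the picture (420x560x3 uint8, red, green, blue); there is no depth.
- env.calibration(name): a dict with "K" (3x3 intrinsics, pixels), "T" (4x4, takes a point from camera to world coordinates); the wrist camera has in their place "tool_from_camera" (4x4, takes a point from camera to tool coordinates, whose origin is the TCP and whose axes are the flange's). Camera axes: x right, y down, z forward; pixel columns grow to the right and rows downward; lengths in m; the calibration is good to about 2 mm. A picture is of the moment at which its call begins: read the wrist's pose just before it. calibration takes no time and is no camera call.
- env.hand_in(): hands the job in; it is judged then, once.
Trained networks look in the newest picture that a camera, given by its name, has taken for a name from the list of things; names that differ only in an ending like _2 or _b are one class to them, and where a whole thing is asked for, a point or a joint stands for the part that bears it (a point fixed in the world has none). Each returns a list of dicts, best first, with "score" (0 to 1); they miss things now and then, are a little off and sometimes report something else, mostly with a low value. They report only what shows in the picture. A call takes as long as a camera call.
- env.recognise(camera, label): "centre" ([column, row] in pixels, amid what is visible of it).
The state is a dict: "clock": time; "joint_pos": joint angles; "qvel": joint speeds; "tau": joint torques, N m; "tcp_pos": TCP position; "orientation": TCP orientation; "wrist_force": force on the tool from outside, world axes, zero at the start; "ft_torque": the same for the moment, N m; "finger_gap": finger opening in m; "grip_force": force on a finger pad.
Only numpy, scipy, OpenCV 4.12 (cv2) and the standard library are available. Lean on these libraries where they do the work, as an engineer would, in place of code of your own. Each camera call takes 0.05 s, during which the arm holds its last target. There are 200 camera calls.

## Working session

There is one attempt and no reset: what is moved stays moved. The work goes in short steps, Python scripts to look and compute and a shell command to move; the robot and the scene stay as the last step left them, time stands still between calls to the robot, and variables do not carry over. Pictures are saved under pics/ and viewed, at most 10 in all, crops included, and the job is handed in when it is done.

```bash
mkdir -p pics; cat > h.py <<'E'
from workcell import env
import numpy as np, cv2
def ray(cam,uv,z):
    c=env.calibration(cam);K=np.array(c["K"]);T=np.array(c["T"])
    d=T[:3,:3]@np.linalg.inv(K)@np.array([uv[0],uv[1],1.]);o=T[:3,3]
    return (o+d*(z-o[2])/d[2])
def snap(cam,n):
    im=env.read_camera(cam);cv2.imwrite(f"pics/{n}.png",im[:,:,::-1]);return im
E
python3 - <<'E'
from h import *
for cam in("top","side"):
    snap(cam,cam+"0")
    for l,z in(("cap_a",.008),("amber_jar",.033),("sample_vial",.027),("crucible",.022),("tray",.0)):
        for r in env.recognise(cam,l):print(cam,l,round(r["score"],2),np.round(r["centre"]),np.round(ray(cam,r["centre"],z),3))
s=env.get_state();print(s["clock"],s["tcp_pos"],s["orientation"])
E
```

```text
top cap_a 0.73 [402. 162.] [ 0.651 -0.197  0.008]
top cap_a 0.72 [147. 245.] [0.513 0.268 0.008]
top cap_a 0.71 [315. 158.] [ 0.664 -0.037  0.008]
top cap_a 0.63 [340. 214.] [ 0.556 -0.077  0.008]
top amber_jar 0.82 [434. 204.] [ 0.562 -0.238  0.033]
top sample_vial 0.86 [328. 273.] [ 0.451 -0.046  0.027]
top crucible 0.66 [418. 265.] [ 0.458 -0.201  0.022]
side cap_a 0.56 [308. 210.] [ 0.554 -0.076  0.008]
side cap_a 0.55 [255. 201.] [ 0.659 -0.034  0.008]
side cap_a 0.49 [302. 173.] [ 0.645 -0.188  0.008]
side amber_jar 0.73 [349. 166.] [ 0.556 -0.242  0.033]
side sample_vial 0.7 [346. 228.] [ 0.452 -0.048  0.027]
side crucible 0.81 [380. 187.] [ 0.466 -0.222  0.022]
side tray 0.65 [205. 327.] [0.518 0.27  0.   ]
0.6 [ 0.13041255 -0.56005272  0.24834995] [5.76809701e-05 9.93463966e-01 1.14146153e-01 2.91516990e-06]
```

View pics/top0.png

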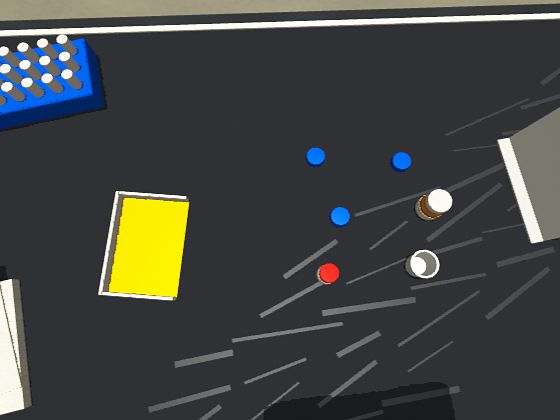

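The top view shows caps at (315,157), (402,162) and (340,216). The tray is at columns 100–188, rows 192–300, open to the right (-y). The jar, vial and crucible stand clear of straight lanes.

```bash
python3 - <<'E'
from h import *
im=cv2.imread("pics/top0.png");h=cv2.cvtColor(im,cv2.COLOR_BGR2HSV)
m=cv2.inRange(h,(22,150,120),(36,255,255));c=max(cv2.findContours(m,0,2)[0],key=cv2.contourArea)
p=cv2.approxPolyDP(c,5,True)[:,0]
for q in p:print("yellow",q,np.round(ray("top",q,0),3))
print("rect",[list(np.round(ray("top",q,0)[:2],3)) for q in cv2.boxPoints(cv2.minAreaRect(c))])
b=cv2.inRange(h,(100,150,100),(125,255,255));n,_,st,ce=cv2.connectedComponentsWithStats(b)
for s,q in zip(st[1:],ce[1:]):
    if 100<s[4]<900:print("cap",q.round(1),s[4],ray("top",q,.012).round(3))
print(env.finger_overhang)
E
```

```text
yellow [124 198] [0.602 0.316 0.   ]
yellow [108 290] [0.438 0.336 0.   ]
yellow [176 296] [0.423 0.218 0.   ]
yellow [189 202] [0.591 0.197 0.   ]
rect [[np.float64(0.436), np.float64(0.336)], [np.float64(0.612), np.float64(0.323)], [np.float64(0.591), np.float64(0.197)], [np.float64(0.416), np.float64(0.217)]]
cap [31.6 62.5] 168 [0.878 0.504 0.012]
cap [315.3 155.9] 276 [ 0.667 -0.037  0.012]
cap [401.4 160.5] 278 [ 0.652 -0.196  0.012]
cap [339.7 215.9] 302 [ 0.552 -0.075  0.012]
0.017
```

```bash
cat >> h.py <<'E'
from scipy.spatial.transform import Rotation as R
def to(x,y,z,yaw=None):
    s=env.get_state();w,a,b,c=s["orientation"];M=R.from_quat([a,b,c,w])
    d=M.inv().apply(np.array([x,y,z])-s["tcp_pos"]);y0=np.degrees(np.arctan2(*M.as_matrix()[[1,0],0]))
    print("t%.1f"%s["clock"],"tcp",s["tcp_pos"].round(3),"yaw %.1f gap %.3f"%(y0,s["finger_gap"]),"shift",d.round(3),"turn",None if yaw is None else round(np.radians(y0-yaw),3))
E
python3 -m pendant '[[-0.53,0,0,0,-0.18],[-0.53,0,0,0,-0.18],[-0.53,0,0,0,-0.18],[-0.53,0,0,0,-0.18],[-0.53,0,0,0,-0.18],[-0.53,0,0,0,-0.18],[-0.53,0,0,0,-0.18],[-0.53,0,0,0,-0.18]]' 
python3 -c "
from h import *
to(.567,-.133,.08,104.4)"
```

```text
clock: 1.6
tcp_pos: [0.1304, -0.5601, 0.2484]
orientation: [0.0, 0.669, 0.743, -0.0]
wrist_force: [1.1, 0.2, -0.6]
finger_gap: 0.0203
grip_force: 0.0
t1.6 tcp [ 0.13  -0.56   0.248] yaw 96.0 gap 0.020 shift [0.38  0.479 0.168] turn -0.147
```

```bash

python3 -m pendant '[[-0.53,0.036,0.045,0,0],[-0.53,0.036,0.045,0,0],[-0.53,0.036,0.045,0,0],[-0.53,0.036,0.045,0,0],[-0.53,0.036,0.045,0,0],[-0.53,0.036,0.045,0,0],[-0.53,0.036,0.045,0,0],[-0.53,0.036,0.045,0,0]]' >/dev/null
python3 -m pendant '[[-0.53,0.036,0.045,0,0],[-0.53,0.036,0.045,0,0],[-0.53,0.02,0.029,0,0],[-0.53,0,0,0.05,-0.147],[-0.53,0,0,0.05,0],[-0.53,0,0,0.03,0],[-0.53,0,0,0,0]]' 
python3 -c "
from h import *
to(.567,-.133,.021,104.4)"
```

```text
clock: 3.48
tcp_pos: [0.5679, -0.1342, 0.1157]
orientation: [-0.003, 0.615, 0.788, -0.001]
wrist_force: [-1.4, 0.2, 0.0]
finger_gap: 0.0199
grip_force: 0.0
t3.5 tcp [ 0.568 -0.134  0.116] yaw 104.0 gap 0.020 shift [ 0.001 -0.     0.095] turn -0.006
```

```bash

python3 -m pendant '[[-0.53,0,0,0.04,0],[-0.53,0,0,0.035,0],[-0.53,0,0,0.018,0],[-0.53,0,0,0,0]]' 
python3 -c "
from h import *
to(.471,.238,.021,104.4)
snap('wrist','w1')"
```

```text
clock: 3.98
tcp_pos: [0.57, -0.1352, 0.0256]
orientation: [-0.0, 0.615, 0.788, -0.0]
wrist_force: [0.1, -0.2, 0.6]
finger_gap: 0.0201
grip_force: 0.0
t4.0 tcp [ 0.57  -0.135  0.026] yaw 104.0 gap 0.020 shift [ 0.386 -0.006  0.005] turn -0.006
```

View pics/w1.png

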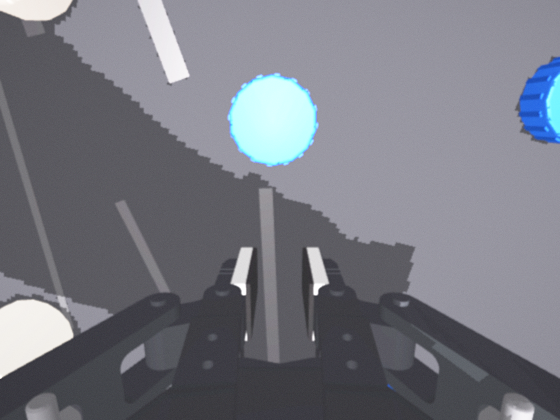

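The wrist view shows cap C at (273,120), just left of the finger centreline (280), about 3 mm off. I'll shift over and push.

```bash

python3 -m pendant '[[-0.53,0.01,-0.003,0.003,-0.006],[-0.53,0.015,0,0,0],[-0.53,0.02,0,0,0],[-0.53,0.02,0,0,0],[-0.53,0.02,0,0,0],[-0.53,0.02,0,0,0],[-0.53,0.02,0,0,0],[-0.53,0.02,0,0,0]]' >/dev/null
python3 -m pendant '[[-0.53,0.02,0,0,0],[-0.53,0.02,0,0,0],[-0.53,0.02,0,0,0],[-0.53,0.02,0,0,0],[-0.53,0.02,0,0,0],[-0.53,0.01,0,0,0],[-0.53,0,0,0,0]]' 
python3 -c "
from h import *
to(.471,.238,.023,104.4)
snap('wrist','w2')"
```

```text
clock: 5.9
tcp_pos: [0.5034, 0.112, 0.0222]
orientation: [-0.0, 0.612, 0.79, -0.0]
wrist_force: [-0.2, -0.7, 0.1]
finger_gap: 0.0202
grip_force: 0.0
t5.9 tcp [0.503 0.112 0.022] yaw 104.5 gap 0.020 shift [ 0.13   0.    -0.001] turn 0.001
```

View pics/w2.png

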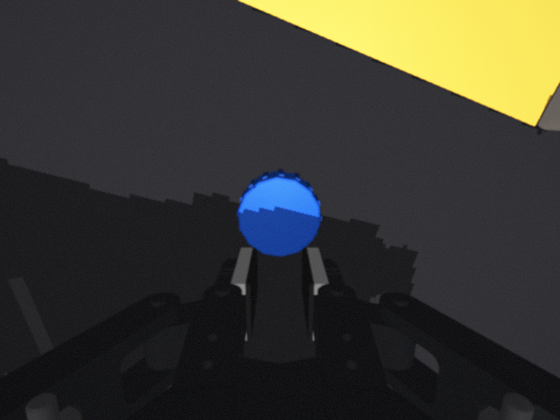

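```bash

python3 -m pendant '[[-0.53,0.02,0,0,0],[-0.53,0.02,0,0,0],[-0.53,0.02,0,0,0],[-0.53,0.02,0,0,0],[-0.53,0.02,0,0,0],[-0.53,0.02,0,0,0],[-0.53,0.012,0,0,0],[-0.53,0,0,0,0]]' 
python3 -m pendant '[[-0.53,-0.03,0,0,0],[-0.53,-0.05,0,0,0],[-0.53,-0.05,0,-0.03,0],[-0.53,0,0,-0.05,-0.12],[-0.53,0,0,0,-0.116],[-0.53,0,0,0,0]]' 
python3 -c "
from h import *
to(.695,-.09,.1,118)
snap('top','t2')"
```

```text
clock: 6.95
tcp_pos: [0.471, 0.2393, 0.0222]
orientation: [0.0, 0.613, 0.79, -0.0]
wrist_force: [-0.4, -0.1, -0.9]
finger_gap: 0.0201
grip_force: 0.0
clock: 7.7
tcp_pos: [0.5037, 0.1122, 0.1028]
orientation: [0.001, 0.517, 0.856, 0.0]
wrist_force: [-0.6, 0.3, -0.0]
finger_gap: 0.0198
grip_force: 0.0
t7.7 tcp [0.504 0.112 0.103] yaw 117.7 gap 0.020 shift [-0.268  0.075  0.003] turn -0.004
```

View pics/t2.png

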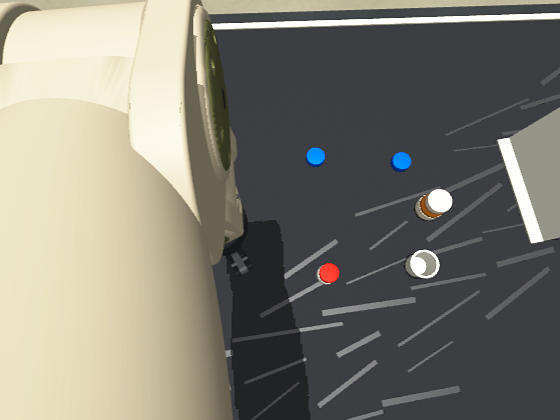

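The arm hides the tray here. The remaining caps (315,157) and (402,161) and all three bystanders haven't moved. Next is cap A.

```bash

python3 -m pendant '[[-0.53,-0.045,0.0125,0,0],[-0.53,-0.045,0.0125,0,0],[-0.53,-0.045,0.0125,0,0],[-0.53,-0.045,0.0125,0,0],[-0.53,-0.045,0.0125,0,0],[-0.53,-0.043,0.0125,0,-0.004],[-0.53,0,0,0,0]]' >/dev/null
python3 -m pendant '[[-0.53,0,0,0.03,0],[-0.53,0,0,0.03,0],[-0.53,0,0,0.017,0],[-0.53,0,0,0,0]]'
python3 - <<'E'
from h import *
to(.523,.235,.022,118)
im=snap('wrist','w3')
b=cv2.inRange(cv2.cvtColor(im,cv2.COLOR_RGB2HSV),(85,80,80),(125,255,255));n,_,st,ce=cv2.connectedComponentsWithStats(b)
for s,q in zip(st[1:],ce[1:]):
    if s[4]>300:print(s,q.round(1))
E
```

```text
clock: 9.12
tcp_pos: [0.693, -0.0876, 0.0233]
orientation: [-0.002, 0.514, 0.858, -0.001]
wrist_force: [-0.3, 0.5, 0.1]
finger_gap: 0.0196
grip_force: 0.0
t9.1 tcp [ 0.693 -0.088  0.023] yaw 118.1 gap 0.020 shift [0.365 0.002 0.002] turn 0.002
[237  92  89  91 683] [278.3 139.8]
```

```bash

python3 -m pendant '[[-0.53,0.015,0,0.001,0],[-0.53,0.015,0,0,0],[-0.53,0.02,0,0,0],[-0.53,0.02,0,0,0],[-0.53,0.02,0,0,0],[-0.53,0.02,0,0,0],[-0.53,0.02,0,0,0],[-0.53,0.02,0,0,0]]' >/dev/null
python3 -m pendant '[[-0.53,0.02,0,0,0],[-0.53,0.02,0,0,0],[-0.53,0.02,0,0,0],[-0.53,0.02,0,0,0],[-0.53,0.02,0,0,0],[-0.53,0.01,0,0,0],[-0.53,0,0,0,0]]' 
python3 -c "
from h import *
to(.523,.235,.023,118)
snap('wrist','w4')"
```

```text
clock: 11.05
tcp_pos: [0.5718, 0.1415, 0.0242]
orientation: [-0.0, 0.514, 0.858, -0.0]
wrist_force: [0.2, -0.1, 0.3]
finger_gap: 0.0206
grip_force: 0.0
t11.1 tcp [0.572 0.142 0.024] yaw 118.2 gap 0.021 shift [0.105 0.001 0.001] turn 0.004
```

View pics/w4.png

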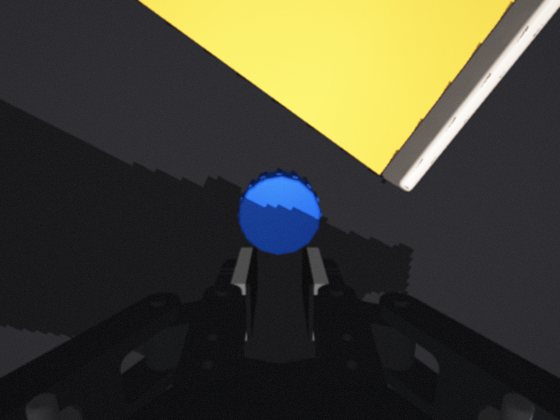

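Cap A is cradled at (280,213). The tray's side-wall end is at (400,185), well clear to the right of the fingers. I'll finish this push.

```bash

python3 -m pendant '[[-0.53,0.02,0,0.001,0],[-0.53,0.02,0,0,0],[-0.53,0.02,0,0,0],[-0.53,0.02,0,0,0],[-0.53,0.015,0,0,0],[-0.53,0.012,0,0,0],[-0.53,0,0,0,0]]' 
python3 -m pendant '[[-0.53,-0.03,0,0,0],[-0.53,-0.05,0,0,0],[-0.53,-0.04,0,-0.03,0],[-0.53,0,0,-0.05,0.09],[-0.53,0,0,0,0.09],[-0.53,0,0,0,0]]' >/dev/null
python3 -c "
from h import *
to(.670,-.253,.1,107.9)"
```

```text
clock: 11.98
tcp_pos: [0.5214, 0.2359, 0.0232]
orientation: [-0.0, 0.513, 0.858, -0.0]
wrist_force: [0.5, -0.9, 0.8]
finger_gap: 0.0201
grip_force: 0.0
t12.7 tcp [0.579 0.128 0.104] yaw 107.8 gap 0.020 shift [-0.391 -0.03   0.004] turn -0.002
```

```bash

python3 -m pendant '[[-0.53,-0.05,-0.004,0,0],[-0.53,-0.05,-0.004,0,0],[-0.53,-0.05,-0.004,0,0],[-0.53,-0.05,-0.004,0,0],[-0.53,-0.05,-0.004,0,0],[-0.53,-0.05,-0.004,0,0],[-0.53,-0.05,-0.004,0,0],[-0.53,-0.041,-0.002,0,0]]' >/dev/null
python3 -m pendant '[[-0.53,0,0,0.01,0],[-0.53,0,0,0.03,0],[-0.53,0,0,0.03,0],[-0.53,0,0,0.01,0],[-0.53,0,0,0,0]]'
python3 - <<'E'
from h import *
to(.541,.149,.022,107.9)
im=snap('wrist','w5')
b=cv2.inRange(cv2.cvtColor(im,cv2.COLOR_RGB2HSV),(85,80,80),(125,255,255));n,_,st,ce=cv2.connectedComponentsWithStats(b)
for s,q in zip(st[1:],ce[1:]):
    if s[4]>300:print(s,q.round(1))
im=cv2.imread("pics/x") 
im=snap('top','t3')
b=cv2.inRange(cv2.cvtColor(im,cv2.COLOR_RGB2HSV),(100,150,100),(125,255,255));n,_,st,ce=cv2.connectedComponentsWithStats(b)
for s,q in zip(st[1:],ce[1:]):
    if 100<s[4]<900:
        p=ray("top",q,.012)[:2]-[.507,.207]
        print("cap",q.round(1),s[4],"lane",p@[.992,-.124],"depth",p@[.124,.992])
E
```

```text
clock: 14.35
tcp_pos: [0.6687, -0.251, 0.0221]
orientation: [-0.001, 0.589, 0.808, -0.0]
wrist_force: [-0.4, -0.4, 0.8]
finger_gap: 0.0203
grip_force: 0.0
t14.3 tcp [ 0.669 -0.251  0.022] yaw 107.9 gap 0.020 shift [0.42  0.001 0.001] turn -0.0
[ 236   84   93   95 1105] [282.2 132.5][ WARN:0@0.198] global loadsave.cpp:275 findDecoder imread_('pics/x'): can't open/read file: check file path/integrity
```

View pics/t3.png

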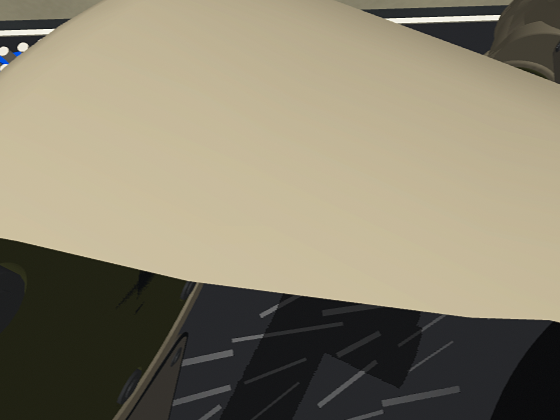

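The arm hides the bench in the top view. The wrist view has cap B centred at column 282, so I'll push it.

```bash

python3 -m pendant '[[-0.53,0.015,0.001,0,0],[-0.53,0.015,0,0,0],[-0.53,0.02,0,0,0],[-0.53,0.02,0,0,0],[-0.53,0.02,0,0,0],[-0.53,0.02,0,0,0],[-0.53,0.02,0,0,0],[-0.53,0.02,0,0,0]]' >/dev/null
python3 -m pendant '[[-0.53,0.02,0,0,0],[-0.53,0.02,0,0,0],[-0.53,0.02,0,0,0],[-0.53,0.02,0,0,0],[-0.53,0.02,0,0,0],[-0.53,0.02,0,0,0],[-0.53,0.02,0,0,0],[-0.53,0.02,0,0,0]]' >/dev/null
python3 -m pendant '[[-0.53,0.02,0,0,0],[-0.53,0.02,0,0,0],[-0.53,0.02,0,0,0],[-0.53,0.015,0,0,0.06],[-0.53,0.015,0,0,0.1],[-0.53,0.01,0,0,0.1],[-0.53,0.01,0,0,0.1],[-0.53,0,0,0,0.07]]'
python3 -c "
from h import *
to(.547,.222,.022,83)
snap('wrist','w6')"
```

```text
clock: 17.45
tcp_pos: [0.5464, 0.1505, 0.0231]
orientation: [-0.0, 0.748, 0.663, -0.0]
wrist_force: [0.4, 0.2, 0.2]
finger_gap: 0.0202
grip_force: 0.0
t17.4 tcp [0.546 0.151 0.023] yaw 83.1 gap 0.020 shift [ 0.071 -0.008  0.001] turn 0.002
```

View pics/w6.png

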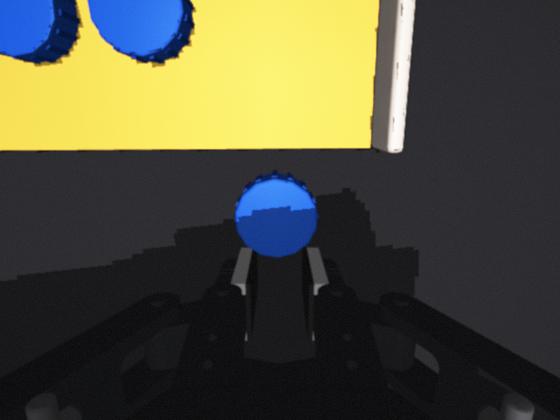

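Cap B is cradled at (276,215) and squared up to the mouth. The wall's inner face is at column 375 and cap A's edge at 193, so a straight push is clear on both sides.

```bash

python3 -m pendant '[[-0.53,0.02,-0.001,0.001,0],[-0.53,0.02,0,0,0],[-0.53,0.02,0,0,0],[-0.53,0.015,0,0,0],[-0.53,0.005,0,0,0],[-0.53,0,0,0,0]]' 
python3 -m pendant '[[-0.53,-0.03,0,0,0],[-0.53,-0.05,0,0,0],[-0.53,-0.04,0,-0.03,0],[-0.53,-0.02,0,-0.05,0],[-0.53,-0.06,0,-0.05,0],[-0.53,-0.06,0,-0.05,0],[-0.53,-0.06,0,0,0],[-0.53,-0.06,0,0,0]]'  >/dev/null
python3 -m pendant '[[-0.53,-0.055,-0.02,0,0],[-0.53,-0.055,-0.02,0,0],[-0.53,-0.055,-0.02,0,0],[-0.53,-0.055,-0.02,0,0],[-0.53,-0.055,-0.02,0,0],[-0.53,0,0,0,0]]'
cat > chk.py <<'E'
from h import *
im=snap('top','t4')
b=cv2.inRange(cv2.cvtColor(im,cv2.COLOR_RGB2HSV),(100,150,100),(125,255,255));n,_,st,ce=cv2.connectedComponentsWithStats(b)
for s,q in zip(st[1:],ce[1:]):
    if 100<s[4]<900:
        p=ray("top",q,.012)[:2]-[.507,.207]
        print("cap",q.round(1),s[4],"lane %.3f depth %.3f"%(p@[.992,-.124],p@[.124,.992]))
E
python3 chk.py
```

```text
clock: 18.25
tcp_pos: [0.5554, 0.229, 0.0221]
orientation: [0.0, 0.748, 0.664, -0.0]
wrist_force: [-0.1, -0.1, -0.4]
finger_gap: 0.0204
grip_force: 0.0
clock: 20.0
tcp_pos: [0.3787, -0.3899, 0.1822]
orientation: [0.0, 0.75, 0.661, -0.0]
wrist_force: [0.5, 0.2, 0.4]
finger_gap: 0.0196
grip_force: 0.0
cap [31.6 62.6] 167 lane 0.332 depth 0.340
cap [155.2 219.4] 277 lane 0.044 depth 0.053
cap [152. 247.] 292 lane -0.005 depth 0.051
cap [148.1 272.8] 302 lane -0.050 depth 0.051
```

View pics/t4.png

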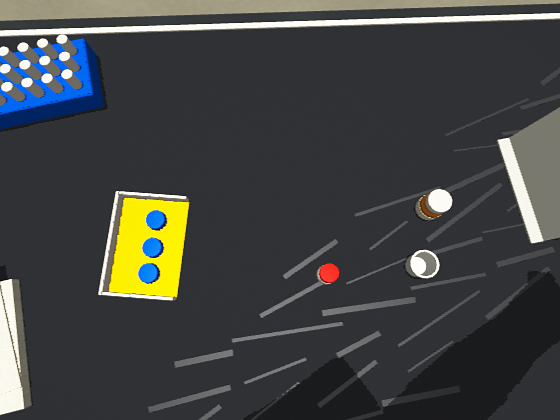

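All three caps lie wholly inside the tray at (155,219), (152,247) and (148,273), about 50 mm past the mouth. The jar, vial and crucible haven't moved, so I'm handing in.

```bash
python3 -c "
from workcell import env
print(env.hand_in())"
```

```text
the job is handed in; nothing more can be done
None
```

I swept all three caps into the tray, each lying flat about 50 mm past the open side; the jar, vial and crucible stand where they were, and I handed the job in at about 20 s.

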